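Present a mounting plate over the edge of the issue shelf

ROBOT

A 6-joint arm with a two-finger parallel gripper is mounted at the origin on the work surface. World frame = base frame: x ahead of the robot, y to its left, z up, the work surface at z = 0. Lengths are in m, angles in rad, forces in N, time in s.
With the tool pointing down it reaches from about 0.375 to 0.975 m from the base axis. Payload 3.8 kg.
Tool frame: the origin (TCP) lies on the centre line of the jaws, within the pads' length; the fingertips stand 14 mm ahead of it and the grasp point (between the pads) lies 5 mm behind it; x points along the fingers, y is the direction in which the jaws open and shut, and the axes are right-handed (so a half turn about x gives the same grasp; the last joint's range is limited). The gripper opens to 85 mm and grips with 20 to 120 N. Pads are 22 mm wide; open, the fingers measure 114 mm over their backs; the gripper's body (76 mm by 85 mm) begins 54 mm behind the grasp point. The pads swing forward as they close: fully open they stand 13 mm farther back than shut.
Start: joints at [1.119, 0.264, 1.604, -0, 1.274, -0.037], TCP at [0.272, 0.618, 0.245] pointing down, gripper open.
Joint ranges: [-2.63, 2.63], [-0.94, 2.18], [0.31, 2.57], [-1.31, 4.45], [0, 2.66], [-2.55, 2.55]. Speed limits (rad/s): [2.57, 2.57, 3.14, 3.14, 3.14, 3.14].

INTERFACE

Orientations are given as a rotation vector (axis times angle).
In Python, from workcell import bot gives the robot as it stands.
- The arm moves only by the shell command python3 -m creep 'ROWS' [FORCE]. ROWS is JSON, a list of rows, each an object with "grip": the finger opening in cm, from 0 to 8.54; "dp": the shift along the tool's x, y, z in cm, a list of three; "rotation": the turn, a rotation vector about the tool's x, y, z in rad, a list of three. A call has 1 to 5 rows; each row is the pose to reach, as a shift and turn from the pose commanded when the call began, along the tool's axes at that moment; what a row does not reach only later rows make up. A row lasts 1/12 s, in which the tool goes at most 41.7 mm and 7.16 degrees, less where a joint would pass 70% of its speed; a pose out of reach is approached as far as the arm can. A call with a gripper value outside its range is refused whole. The fingers move at their own pace and stop on an object; FORCE is the grip in N (left out, the last holds). Time passes only in rows, so rows that repeat a pose let the fingers close. It gives the time, the measured TCP pose, the force and the opening at its end, in the units of the state.
- bot.read_state(): the state, without advancing time (a new reading comes with each control period).
- bot.read_camera(name): name is "side" or "top"; returns (picture, depth): 420x560x3 uint8, red, green, blue; 420x560 float32, m along the optical axis (not along the pixel's ray), 0 where there is no reading.
- bot.get_calibration(name): a dict with "fx", "fy", "cx", "cy" (pixels), "dist" ([k1, k2, p1, p2, k3] as OpenCV has them; the pictures are not rectified), "rvec" (rotation vector, rad) and "tvec" (3), from world to camera coordinates, as OpenCV has them. Camera axes: x right, y down, z forward; pixel columns grow to the right and rows downward; lengths in m; the calibration is good to about 2 mm. A picture is of the moment at which its call begins. get_calibration takes no time and is no camera call.
- bot.finish_job(): hands the job in, once; it reports no verdict.
The state is a dict: "time": time; "q": joint angles; "joint_vel": joint speeds; "joint_torque": joint torques, N m; "tool_pos": TCP position; "tcp_rot": TCP orientation; "wrist_force": force on the tool from outside, world axes, zero at the start; "torque": the same for the moment, N m; "width": opening from 0.0 (shut) to 1.0 (fully open).
Only numpy, scipy, OpenCV 4.12 (cv2) and the standard library are available. Lean on these libraries where they do the work, as an engineer would, in place of code of your own. Each camera call takes 0.05 s, during which the arm holds its last target.

TASK

In the parts store, push the flat aluminium mounting plate along the grey issue shelf with the fingertips until it sticks out 40 mm past the front edge (the one with the label strip) and lies square with that edge, so that the fitter can take hold of it there. Only slide it: do not lift it or let it tip. Leave the regulator, the blue bin and the cylinder where they are, and finish with the hand clear.

Things in the scene. Friction and masses are not known exactly. Their poses are not given: they have to be found in the camera images.
- shelf: Grey steel issue shelf standing fixed on the bench, 300 mm deep (its x) by 800 mm long (its y), flat top 100 mm above the bench. Origin on the bench under its centre. Its +x points away from the robot (within about 0.12 rad) to the front edge, which carries a white label strip with paper tickets; its +z is up. The label strip stands 3 mm proud of the front face, below the level of the top.
- shelf_edge (a point): Middle of the shelf's front top edge; axes as the shelf's: x points straight out over the edge, y runs along it.
- plate: The part to slide: bare aluminium mounting plate, 120 mm (its x) by 160 mm (its y), 8 mm thick, about 0.4 kg, four small bolt holes and three larger port holes, lying loose and flat on the shelf, fully behind the front edge and turned up to 0.35 rad to it. Origin at the centre of its underside, which is its middle; its +x points to the edge that must stick out, so the straight rear edge to push on is at x = -60 mm. It would tip off the shelf at about 60 mm of overhang.
- plate_front (a point): Middle of the plate's front edge, on its top face (60 mm ahead of the plate's origin, 8 mm up).
- regulator: Bystander on the shelf: air-pressure regulator, silver body 56 by 60 mm and 78 mm over its ports, black knob with blue cap, 120 mm tall, round gauge on the side facing away from the robot. Loose. Origin at the centre of its underside.
- bin: Bystander on the shelf: blue open-fronted stacking bin of fittings, 165 mm (x) by 115 mm (y) over its side rims, 75 mm high. Loose. Origin at the centre of its underside.
- cylinder: Bystander lying near the +y end of the shelf: silver air cylinder, 50 mm wide (y) and 50 mm high, 112 mm long (x) with a rod sticking out 46 mm at its +x end. Loose. Origin at the centre of its underside.
Things that resemble listed ones, but are neither listed nor needed, are in the scene too. Several things have the shape of the plate; the one meant has the colours described above.

How it is judged:
By the outcome, as a careful person would: the job done as asked, in the order asked, and still so for the second after the job is handed in, with the robot touching nothing.
It also fails if it takes over 45 s, if anything falls off the work surface, if the arm or the gripper's body presses on something with over 40 N, if the wrist force passes 120 N, or if a joint passes its speed limit or range.

## Working session

There is one attempt and no reset: what is moved stays moved. The work goes in short steps, Python scripts to look and compute and a shell command to move; the robot and the scene stay as the last step left them, time stands still between calls to the robot, and variables do not carry over. Pictures are saved under pics/ and viewed, and the job is handed in when it is done.

```bash
ls; mkdir -p pics; python3 - <<'E'
from workcell import bot
import cv2,numpy as np
print(bot.read_state())
for n in("top","side"):
    p,d=bot.read_camera(n); cv2.imwrite(f"pics/{n}0.png",p[:,:,::-1]); np.savez(f"pics/{n}0.npz",p=p,d=d)
    print(n,bot.get_calibration(n))
E
```

```text
pics
{'time': 0.0, 'q': array([ 1.11912296e+00,  2.64768095e-01,  1.60537525e+00, -4.64970868e-05,
        1.27369191e+00, -3.68999157e-02]), 'joint_vel': array([-0.00109662,  0.00088198, -0.00021411,  0.00011637,  0.00014221,
       -0.0007729 ]), 'joint_torque': array([-3.07379232e-04, -5.15113378e+01, -3.67318547e+01, -1.25269262e-04,
        1.30966731e-02, -1.07934235e-05]), 'tool_pos': array([0.27172351, 0.6171298 , 0.24395124]), 'tcp_rot': array([ 0.32362315,  1.54670345, -0.3270786 ]), 'wrist_force': array([-0.225683  , -0.68687603,  0.27734864]), 'torque': array([ 0.00170284, -0.00962246,  0.03975354]), 'width': 1.0024343452857094}
top {'fx': 467.08786249414135, 'fy': 467.08786249414135, 'cx': 274.6865506478313, 'cy': 214.36813638034064, 'dist': array([-0.0090477,  0.       ,  0.       ,  0.       ,  0.       ]), 'rvec': array([ 2.12859994, -2.18607864,  0.12006329]), 'tvec': array([0.05515129, 0.52520954, 1.23698605])}
side {'fx': 453.4256999514366, 'fy': 453.4256999514366, 'cx': 285.53183846615104, 'cy': 221.31693483597292, 'dist': array([-0.0853443,  0.       ,  0.       ,  0.       ,  0.       ]), 'rvec': array([ 2.20394258, -0.74230103,  0.35642176]), 'tvec': array([-0.36258849,  0.2881146 ,  1.04513311])}
```

View pics/top0.png

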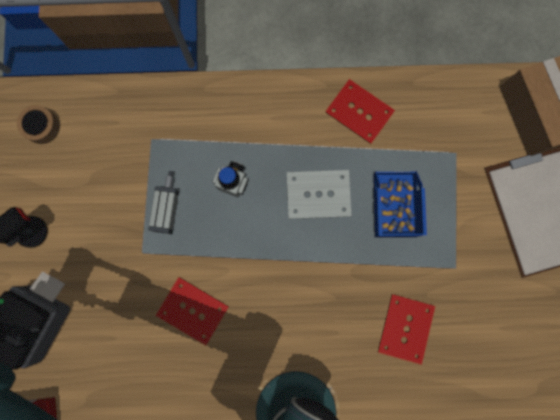

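View pics/side0.png

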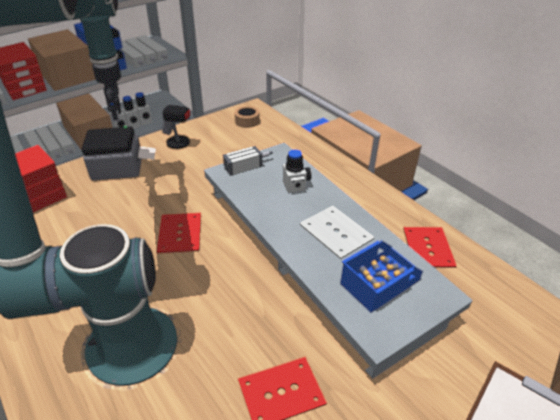

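The top view shows the shelf spanning about (150,140)–(457,268), with up being +x. The plate is at about (319,194), the bin at (400,205), the regulator at (231,179) and the cylinder at (163,205). Next I'll measure these.

```bash
cat > h.py <<'E'
import cv2,numpy as np
from workcell import bot
from scipy.spatial.transform import Rotation as R
def ray(n,uv,z):
    c=bot.get_calibration(n);K=np.array([[c['fx'],0,c['cx']],[0,c['fy'],c['cy']],[0,0,1]])
    x=cv2.undistortPoints(np.array(uv,float).reshape(-1,1,2),K,c['dist']).reshape(-1,2)
    M=cv2.Rodrigues(c['rvec'])[0]; o=-M.T@c['tvec']
    d=np.c_[x,np.ones(len(x))]@M
    return o+d*((z-o[2])/d[:,2])[:,None]
def cloud(n,dep):
    c=bot.get_calibration(n);K=np.array([[c['fx'],0,c['cx']],[0,c['fy'],c['cy']],[0,0,1]])
    v,u=np.mgrid[:420,:560]
    x=cv2.undistortPoints(np.stack([u,v],-1).reshape(-1,1,2).astype(float),K,c['dist']).reshape(-1,2)
    M=cv2.Rodrigues(c['rvec'])[0]
    return ((np.c_[x,np.ones(len(x))]*dep.reshape(-1,1)-c['tvec'])@M).reshape(420,560,3)
def fitedge(gray,a,b,w=6,trim=0.12,n=60):
    """subpixel line along a-b: strongest gradient across"""
    a=np.array(a,float);b=np.array(b,float);t=(b-a)/np.linalg.norm(b-a);nn=np.array([-t[1],t[0]])
    s=np.linspace(trim,1-trim,n);k=np.arange(-w,w+.01,.25)
    P=a+(b-a)*s[:,None]
    Q=P[:,None]+k[None,:,None]*nn
    g=cv2.remap(cv2.GaussianBlur(gray.astype(np.float32),(0,0),.8),Q[...,0].astype(np.float32),Q[...,1].astype(np.float32),cv2.INTER_LINEAR)
    dg=np.abs(np.gradient(g,axis=1)); i=dg.argmax(1)
    pts=np.array([Q[j,i[j]] for j in range(n)])
    l=cv2.fitLine(pts.astype(np.float32),cv2.DIST_HUBER,0,.01,.01).ravel()
    r=(pts-l[2:])@np.array([-l[1],l[0]])
    return l,np.median(abs(r))
def isect(l,m):
    A=np.array([[l[0],-m[0]],[l[1],-m[1]]]);s=np.linalg.solve(A,m[2:]-l[2:]);return l[2:]+s[0]*l[:2]
def quad(gray,cs,**k):
    L=[];
    for i in range(4):
        l,r=fitedge(gray,cs[i],cs[(i+1)%4],**k);L.append(l)
    return np.array([isect(L[i-1],L[i]) for i in range(4)])
E
python3 - <<'E'
from h import *
f=np.load("pics/top0.npz");p,d=f['p'],f['d']
g=cv2.cvtColor(p,cv2.COLOR_RGB2GRAY)
m=((p.min(2)>135)).astype(np.uint8); m[:150]=0;m[250:]=0;m[:,:270]=0;m[:,370:]=0
c=max(cv2.findContours(m,0,2)[0],key=cv2.contourArea);print(cv2.contourArea(c))
box=cv2.boxPoints(cv2.minAreaRect(c));print(box)
q=quad(g,box,w=4);print(q)
W=ray("top",q,.108);print(W.round(4),W.mean(0), np.linalg.norm(np.roll(W,-1,0)-W,axis=1))
s=quad(g,[(151,140),(456,153),(455,268),(145,254)],w=6,trim=.05);print(s)
S=ray("top",s,.1);print(S.round(4),np.linalg.norm(np.roll(S,-1,0)-S,axis=1))
for X in(W,S):
  e=np.roll(X,-1,0)-X;print([round(float(np.arctan2(a[1],a[0])),4) for a in e])
C=cloud("top",d)
for n,(x0,x1,y0,y1) in dict(bin=(365,435,160,245),reg=(205,255,155,200),cyl=(140,185,165,240)).items():
  Q=C[y0:y1,x0:x1].reshape(-1,3);Q=Q[(Q[:,2]>.115)&(Q[:,2]<.3)]
  print(n,Q.min(0).round(3),Q.max(0).round(3))
pp=C[190:200,325:330].reshape(-1,3);print(np.median(pp,0)); print(np.median(C[230:245,280:340].reshape(-1,3),0))
E
```

```text
2599.0
[[287.1907  172.48125]
 [348.29282 169.88115]
 [350.19247 214.52373]
 [289.09036 217.12383]]
[[286.56067 172.01512]
 [348.35037 169.32494]
 [351.10724 215.42691]
 [287.97955 218.18245]]
[[ 0.6264  0.0073  0.108 ]
 [ 0.6291 -0.152   0.108 ]
 [ 0.5094 -0.1537  0.108 ]
 [ 0.5067  0.0072  0.108 ]] [ 0.56789269 -0.07281263  0.108     ] [0.15933156 0.11966692 0.16086613 0.11972169]
[[149.39603 139.36317]
 [456.69104 153.41806]
 [456.6212  268.87906]
 [149.16449 255.05907]]
[[ 0.7254  0.3643  0.1   ]
 [ 0.6652 -0.4369  0.1   ]
 [ 0.3672 -0.4153  0.1   ]
 [ 0.4227  0.3632  0.1   ]] [0.80349682 0.29876598 0.78046775 0.30278281]
[-1.5542, -3.1278, 1.5876, 0.001]
[-1.6459, 3.0691, 1.4997, 0.0037]
bin [ 0.45  -0.324  0.115] [ 0.617 -0.205  0.18 ]
reg [0.565 0.108 0.116] [0.651 0.194 0.224]
cyl [0.474 0.287 0.115] [0.634 0.353 0.156]
[ 0.56573777 -0.09492369  0.10598691]
[ 0.45781494 -0.04591025  0.09929321]
```

```bash
cat >> h.py <<'E'
YAW=-.073
def plan(target,yaw=YAW):
    s=bot.read_state();Rt=R.from_rotvec(s['tcp_rot']);M=Rt.as_matrix()
    best=None
    for sg in(1,-1):
        y=sg*np.array([-np.sin(yaw),np.cos(yaw),0]);x=np.array([0,0,-1.]);T=np.c_[x,y,np.cross(x,y)]
        rv=(Rt.inv()*R.from_matrix(T)).as_rotvec()
        if best is None or np.linalg.norm(rv)<np.linalg.norm(best):best=rv
    print("t",round(s['time'],2),"pos",s['tool_pos'].round(4),"F",s['wrist_force'].round(1),'w',round(s['width'],3))
    print("tool axes\n",M.round(3));print("dp cm",(M.T@(np.array(target)-s['tool_pos'])*100).round(2),"rot",best.round(3))
E
python3 - <<'E'
from h import *
plan([.4615,-.0649,.2]); print(bot.read_state()['q'].round(3))
f=np.load("pics/top0.npz");p=f['p'];g=cv2.cvtColor(p,cv2.COLOR_RGB2GRAY)
for nm,a,b in(("front",(151,140),(456,153)),("front-right",(300,147),(456,153)),("rear",(145,254),(455,268)),("left",(151,142),(144,254)),("right",(456,155),(455,266))):
    l,r=fitedge(g,a,b,w=6,trim=.05);W=ray("top",[l[2:]-50*l[:2],l[2:]+50*l[:2]],.1);e=W[1]-W[0]
    print(nm,r.round(2),W[:,:2].round(4).tolist(),"n",(W[:,0]*np.cos(YAW)+W[:,1]*np.sin(YAW)).round(4),np.arctan2(e[1],e[0]).round(4))
cv2.imwrite("pics/z.png",cv2.resize(p[110:280,130:470],None,fx=2.3,fy=2.3,interpolation=2)[:,:,::-1])
E
```

```text
t 0.1 pos [0.2718 0.6172 0.2441] F [ 0.1 -0.1  0.4] w 1.0
tool axes
 [[-0.001  0.403  0.915]
 [-0.002  0.915 -0.403]
 [-1.    -0.002 -0.   ]]
dp cm [  4.52 -54.77  44.85] rot [-0.342 -0.     0.002]
[ 1.119  0.265  1.605  0.     1.274 -0.037]
front 0.34 [[0.7055, 0.1009], [0.6859, -0.1594]] n [0.6962 0.6957] -1.6459
front-right 0.33 [[0.6885, -0.1241], [0.6691, -0.3834]] n [0.6957 0.6952] -1.6456
rear 0.46 [[0.4115, 0.2086], [0.3937, -0.0448]] n [0.3952 0.3959] -1.641
left 2.42 [[0.4664, 0.3688], [0.7291, 0.3638]] n [0.4383 0.7007] -0.0189
right 0.14 [[0.6402, -0.4345], [0.3823, -0.4164]] n [0.6702 0.4117] 3.0712
```

View pics/z.png

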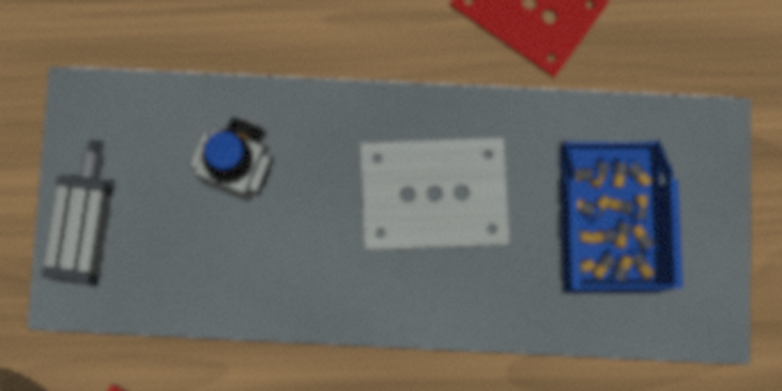

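The shelf's front edge is at n ≈ 0.6955 m along the shelf's normal, with yaw ≈ -0.073. The plate's yaw is ≈ +0.015, with its centre at n = 0.572. The hand goes behind the plate, staying high.

```bash
python3 -m creep '[{"grip":8.54,"dp":[0,-3.2,2.62],"rotation":[-0.07,0,0]},{"grip":8.54,"dp":[0,-6.4,5.24],"rotation":[-0.14,0,0]},{"grip":8.54,"dp":[0,-9.6,7.86],"rotation":[-0.2,0,0]},{"grip":8.54,"dp":[0,-12.8,10.5],"rotation":[-0.27,0,0]},{"grip":8.54,"dp":[0,-16,13.1],"rotation":[-0.34,0,0]}]'; python3 -c "
from h import *
plan([.4615,-.0649,.2])"
```

```text
time: 0.52
tool_pos: [0.3273, 0.4165, 0.2445]
tcp_rot: [0.055, 1.571, -0.056]
wrist_force: [0.6, -0.4, 0.1]
width: 1.004
t 0.52 pos [0.3273 0.4165 0.2445] F [ 0.6 -0.4  0.1] w 1.004
tool axes
 [[-0.001  0.071  0.998]
 [-0.001  0.998 -0.071]
 [-1.    -0.001 -0.001]]
dp cm [  4.49 -47.06  16.79] rot [ 0.002 -0.001  0.001]
```

```bash
python3 -m creep '[{"grip":8.54,"dp":[0,-3.9,1.4]},{"grip":8.54,"dp":[0,-7.8,2.8]},{"grip":8.54,"dp":[0,-11.7,4.2]},{"grip":8.54,"dp":[0,-15.6,5.6]},{"grip":8.54,"dp":[0,-19.5,7]}]';python3 -m creep '[{"grip":8.54,"dp":[0,-3.9,1.4]},{"grip":8.54,"dp":[0,-7.8,2.8]},{"grip":8.54,"dp":[0,-11.7,4.2]},{"grip":8.54,"dp":[0,-15.6,5.6]},{"grip":8.54,"dp":[0,-19.5,7]}]'; python3 -c "
from h import *
plan([.4615,-.0649,.16])"
```

```text
t 0.52 pos [0.3273 0.4165 0.2445] F [ 0.6 -0.4  0.1] w 1.004
tool axes
 [[-0.001  0.071  0.998]
 [-0.001  0.998 -0.071]
 [-1.    -0.001 -0.001]]
dp cm [  8.49 -47.06  16.79] rot [ 0.002 -0.001  0.001]validation failed for argument at $[0]...
validation failed for argument at $[0]...
```

Each row needs its rotation given.

```bash
python3 -m creep '[{"grip":8.54,"dp":[0,-3.9,1.4],"rotation":[0,0,0]},{"grip":8.54,"dp":[0,-7.8,2.8],"rotation":[0,0,0]},{"grip":8.54,"dp":[0,-11.7,4.2],"rotation":[0,0,0]},{"grip":8.54,"dp":[0,-15.6,5.6],"rotation":[0,0,0]},{"grip":8.54,"dp":[0,-19.5,7],"rotation":[0,0,0]}]';python3 -m creep '[{"grip":8.54,"dp":[0,-3.9,1.4],"rotation":[0,0,0]},{"grip":8.54,"dp":[0,-7.8,2.8],"rotation":[0,0,0]},{"grip":8.54,"dp":[0,-11.7,4.2],"rotation":[0,0,0]},{"grip":8.54,"dp":[0,-15.6,5.6],"rotation":[0,0,0]},{"grip":8.54,"dp":[0,-19.5,7],"rotation":[0,0,0]}]'; python3 -c "
from h import *
plan([.4615,-.0649,.16])"
```

```text
time: 0.93
tool_pos: [0.3823, 0.2169, 0.245]
tcp_rot: [0.058, 1.57, -0.058]
wrist_force: [1.0, -0.1, -0.0]
width: 1.001
time: 1.35
tool_pos: [0.4376, 0.0171, 0.2452]
tcp_rot: [0.059, 1.57, -0.059]
wrist_force: [1.0, 1.4, -0.4]
width: 1.0
t 1.35 pos [0.4376 0.0171 0.2452] F [ 1.   1.4 -0.4] w 1.0
tool axes
 [[ 0.     0.075  0.997]
 [ 0.     0.997 -0.075]
 [-1.     0.     0.   ]]
dp cm [ 8.52 -8.    3.  ] rot [-0.002  0.    -0.   ]
```

```bash
python3 -m creep '[{"grip":8.54,"dp":[0,-4,1.5],"rotation":[0,0,0]},{"grip":8.54,"dp":[2,-7,2.5],"rotation":[0,0,0]},{"grip":8.54,"dp":[4.5,-8,3],"rotation":[0,0,0]},{"grip":8.54,"dp":[8.5,-8,3],"rotation":[0,0,0]},{"grip":8.54,"dp":[8.5,-8,3],"rotation":[0,0,0]}]'; python3 -c "
from h import *
plan([.4615,-.0649,.12])
for n in('top','side'):
    p,d=bot.read_camera(n); cv2.imwrite(f'pics/{n}1.png',p[:,:,::-1]); np.savez(f'pics/{n}1.npz',p=p,d=d)
"
```

```text
time: 1.77
tool_pos: [0.4562, -0.063, 0.1529]
tcp_rot: [0.063, 1.583, -0.059]
wrist_force: [-1.6, 1.2, -1.3]
width: 1.001
t 1.77 pos [ 0.4562 -0.063   0.1529] F [-1.6  1.2 -1.3] w 1.001
tool axes
 [[-0.013  0.077  0.997]
 [ 0.003  0.997 -0.077]
 [-1.     0.002 -0.013]]
dp cm [ 3.29 -0.15  0.59] rot [-0.004 -0.013 -0.002]
```

View pics/side1.png

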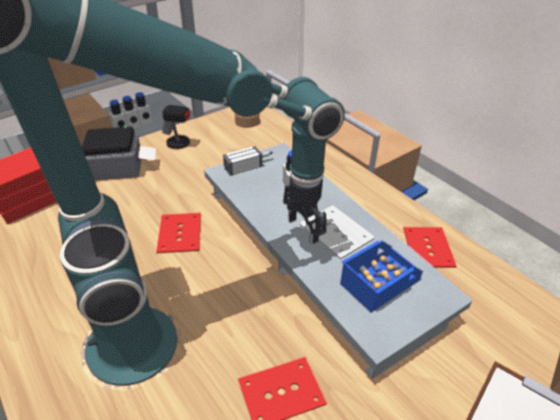

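View pics/top1.png

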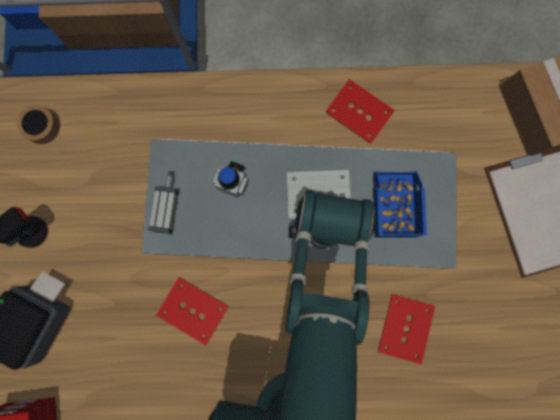

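The hand is behind the plate, with its fingertips near side-view pixel (295–325, 215–240). I'll let it settle, then lower in steps while watching the force.

```bash
python3 -m creep '[{"grip":8.54,"dp":[1.5,0,0],"rotation":[0,0,0]},{"grip":8.54,"dp":[2,0,0],"rotation":[0,0,0]},{"grip":8.54,"dp":[2,0,0],"rotation":[0,0,0]},{"grip":8.54,"dp":[2,0,0],"rotation":[0,0,0]}]'; python3 -c "
from h import *
plan([.4615,-.0649,.12])
p,d=bot.read_camera('side'); np.savez('pics/side2.npz',p=p,d=d)
cv2.imwrite('pics/s2.png',cv2.resize(p[160:280,230:400],None,fx=4.5,fy=4.5,interpolation=2)[:,:,::-1])
C=cloud('side',d)[180:260,270:350].reshape(-1,3)
i=(C[:,0]>.43)&(C[:,0]<.492)&(C[:,1]>-.14)&(C[:,1]<.01)&(C[:,2]>.107)&(C[:,2]<.17)
print(i.sum());
for lo in np.arange(.107,.16,.004):
  k=i&(C[:,2]>=lo)&(C[:,2]<lo+.004);Q=C[k]
  if k.sum():print(lo.round(3),k.sum(),Q.min(0).round(3),Q.max(0).round(3))
"
```

```text
time: 2.2
tool_pos: [0.4626, -0.0625, 0.1418]
tcp_rot: [0.058, 1.568, -0.058]
wrist_force: [0.2, 0.3, 0.8]
width: 1.002
t 2.2 pos [ 0.4626 -0.0625  0.1418] F [0.2 0.3 0.8] w 1.002
tool axes
 [[ 0.002  0.074  0.997]
 [-0.     0.997 -0.074]
 [-1.    -0.     0.002]]
dp cm [ 2.18 -0.25 -0.09] rot [-0.001  0.002  0.   ]
135
0.139 1 [ 0.453 -0.111  0.142] [ 0.453 -0.111  0.142]
0.143 12 [ 0.45  -0.117  0.143] [ 0.476 -0.019  0.147]
0.147 19 [ 0.449 -0.119  0.147] [ 0.472 -0.017  0.15 ]
0.151 21 [ 0.448 -0.12   0.151] [ 0.475 -0.006  0.154]
0.155 20 [ 0.446 -0.12   0.155] [ 0.474 -0.017  0.159]
0.159 22 [ 0.446 -0.12   0.159] [ 0.474 -0.007  0.163]
```

View pics/s2.png

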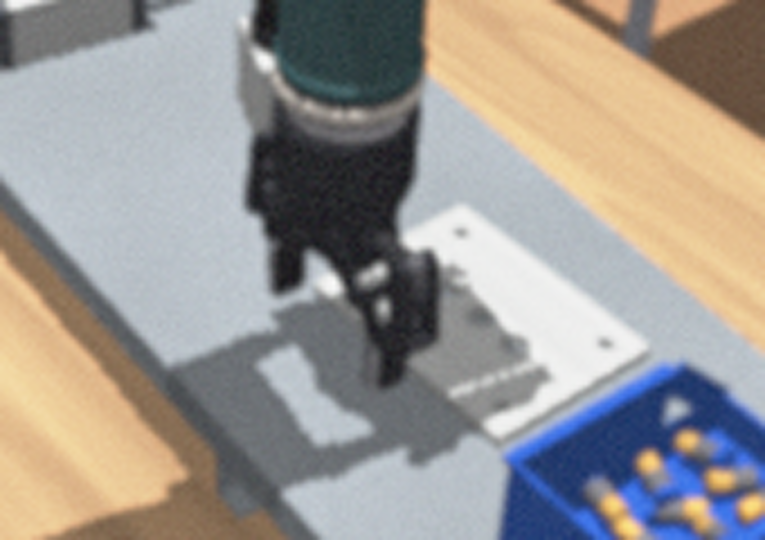

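The fingertips are only about 1 mm ahead of the TCP when the gripper is open. I'll lower to about 6 mm above the shelf, then feel for it.

```bash
python3 -m creep '[{"grip":8.54,"dp":[1.5,0,0],"rotation":[0,0,0]},{"grip":8.54,"dp":[3,0,0],"rotation":[0,0,0]},{"grip":8.54,"dp":[3.4,0,0],"rotation":[0,0,0]},{"grip":8.54,"dp":[3.4,0,0],"rotation":[0,0,0]},{"grip":8.54,"dp":[3.4,0,0],"rotation":[0,0,0]}]'; python3 -m creep '[{"grip":8.54,"dp":[0,0,0],"rotation":[0,0,0]},{"grip":8.54,"dp":[0,0,0],"rotation":[0,0,0]},{"grip":8.54,"dp":[0,0,0],"rotation":[0,0,0]}]'; python3 -c "
from h import *
plan([.4615,-.0649,.104])
p,d=bot.read_camera('side')
cv2.imwrite('pics/s3.png',cv2.resize(p[160:280,230:400],None,fx=4.5,fy=4.5,interpolation=2)[:,:,::-1])
"
```

```text
time: 2.67
tool_pos: [0.4622, -0.0628, 0.107]
tcp_rot: [0.059, 1.569, -0.059]
wrist_force: [0.6, -0.5, 0.1]
width: 1.0
time: 2.92
tool_pos: [0.4625, -0.063, 0.1072]
tcp_rot: [0.059, 1.568, -0.059]
wrist_force: [-0.5, 0.6, -0.0]
width: 0.998
t 2.92 pos [ 0.4625 -0.063   0.1072] F [-0.5  0.6 -0. ] w 0.998
tool axes
 [[ 0.002  0.075  0.997]
 [-0.     0.997 -0.075]
 [-1.    -0.     0.002]]
dp cm [ 0.32 -0.2  -0.09] rot [-0.002  0.002  0.   ]
```

View pics/s3.png

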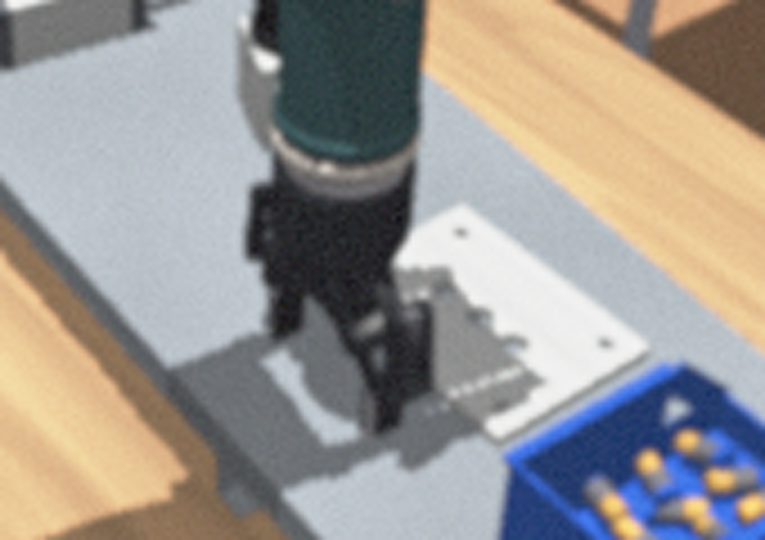

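```bash
for i in 1 2; do :; done; python3 -m creep '[{"grip":8.54,"dp":[0.15,0,0],"rotation":[0,0,0]},{"grip":8.54,"dp":[0.15,0,0],"rotation":[0,0,0]},{"grip":8.54,"dp":[0.15,0,0],"rotation":[0,0,0]}]';python3 -m creep '[{"grip":8.54,"dp":[0.15,0,0],"rotation":[0,0,0]},{"grip":8.54,"dp":[0.15,0,0],"rotation":[0,0,0]},{"grip":8.54,"dp":[0.15,0,0],"rotation":[0,0,0]}]'
```

```text
time: 3.22
tool_pos: [0.4617, -0.0629, 0.1047]
tcp_rot: [0.059, 1.57, -0.059]
wrist_force: [-0.2, 0.1, 0.7]
width: 0.998
time: 3.47
tool_pos: [0.4617, -0.0628, 0.1031]
tcp_rot: [0.059, 1.57, -0.059]
wrist_force: [-0.2, -0.0, -0.5]
width: 1.0
```

```bash
python3 -m creep '[{"grip":8.54,"dp":[0.1,0,0],"rotation":[0,0,0]},{"grip":8.54,"dp":[0.1,0,0],"rotation":[0,0,0]},{"grip":8.54,"dp":[0.1,0,0],"rotation":[0,0,0]}]'; python3 -m creep '[{"grip":8.54,"dp":[0.1,0,0],"rotation":[0,0,0]},{"grip":8.54,"dp":[0.1,0,0],"rotation":[0,0,0]},{"grip":8.54,"dp":[0.1,0,0],"rotation":[0,0,0]}]'
```

```text
time: 3.72
tool_pos: [0.4618, -0.0628, 0.1022]
tcp_rot: [0.059, 1.57, -0.059]
wrist_force: [-0.5, 0.3, -1.0]
width: 0.999
time: 3.97
tool_pos: [0.4618, -0.0629, 0.1012]
tcp_rot: [0.059, 1.57, -0.059]
wrist_force: [0.3, -0.5, -0.0]
width: 1.002
```

```bash
python3 -m creep '[{"grip":8.54,"dp":[0.1,0,0],"rotation":[0,0,0]},{"grip":8.54,"dp":[0.1,0,0],"rotation":[0,0,0]},{"grip":8.54,"dp":[0.1,0,0],"rotation":[0,0,0]}]'; python3 -c "
from h import *
plan([.4615,-.0649,.104])"
```

```text
time: 4.22
tool_pos: [0.462, -0.0629, 0.1008]
tcp_rot: [0.059, 1.57, -0.059]
wrist_force: [-2.9, 0.9, 5.1]
width: 1.005
t 4.22 pos [ 0.462  -0.0629  0.1008] F [-2.9  0.9  5.1] w 1.005
tool axes
 [[ 0.     0.075  0.997]
 [-0.     0.997 -0.075]
 [-1.    -0.     0.   ]]
dp cm [-0.32 -0.21 -0.03] rot [-0.002  0.     0.   ]
```

The tips touch the shelf at TCP z ≈ 0.1008. I'll raise 3 mm and push slowly.

```bash
python3 -m creep '[{"grip":8.54,"dp":[-0.3,-0.2,0],"rotation":[0,0,0]},{"grip":8.54,"dp":[-0.3,-0.2,0.5],"rotation":[0,0,0]},{"grip":8.54,"dp":[-0.3,-0.2,1],"rotation":[0,0,0]},{"grip":8.54,"dp":[-0.3,-0.2,1.5],"rotation":[0,0,0]},{"grip":8.54,"dp":[-0.3,-0.2,2],"rotation":[0,0,0]}]'; python3 -m creep '[{"grip":8.54,"dp":[0,0,0.5],"rotation":[0,0,0]},{"grip":8.54,"dp":[0,0,1],"rotation":[0,0,0]},{"grip":8.54,"dp":[0,0,1.5],"rotation":[0,0,0]},{"grip":8.54,"dp":[0,0,2],"rotation":[0,0,0]},{"grip":8.54,"dp":[0,0,2.5],"rotation":[0,0,0]}]'; python3 -c "
from h import *
plan([.4615,-.0649,.104])
p,d=bot.read_camera('side')
cv2.imwrite('pics/s4.png',cv2.resize(p[160:280,230:400],None,fx=4.5,fy=4.5,interpolation=2)[:,:,::-1])
"
```

```text
time: 4.63
tool_pos: [0.4823, -0.0664, 0.1032]
tcp_rot: [0.059, 1.57, -0.059]
wrist_force: [-0.5, 0.9, 0.1]
width: 1.002
time: 5.05
tool_pos: [0.5061, -0.0678, 0.1028]
tcp_rot: [0.059, 1.572, -0.058]
wrist_force: [-3.2, 1.6, 0.9]
width: 0.999
t 5.05 pos [ 0.5061 -0.0678  0.1028] F [-3.2  1.6  0.9] w 0.999
tool axes
 [[-0.002  0.074  0.997]
 [ 0.001  0.997 -0.074]
 [-1.     0.    -0.002]]
dp cm [-0.11 -0.04 -4.47] rot [-0.002 -0.002 -0.   ]
```

View pics/s4.png

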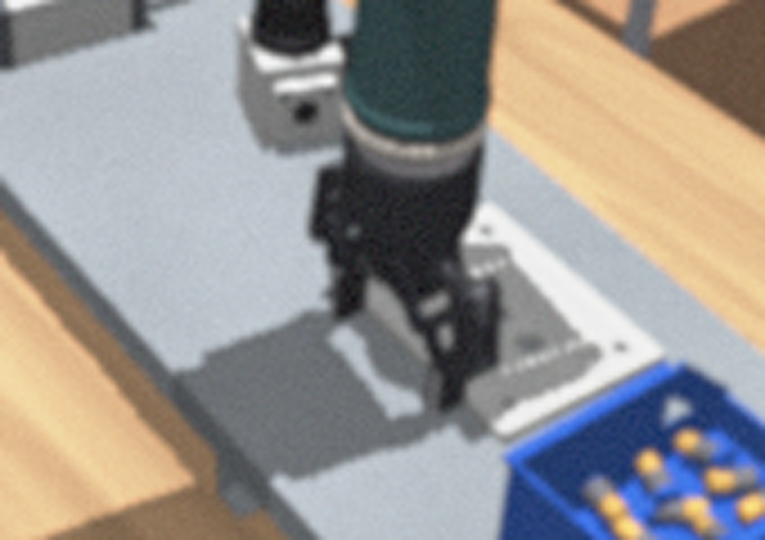

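The plate's rear edge sits against both fingertips (crop (350,300) and (455,400)), and the plate lies flat. I'll keep pushing.

```bash
python3 -m creep '[{"grip":8.54,"dp":[0,0,0.5],"rotation":[0,0,0]},{"grip":8.54,"dp":[0,0,1],"rotation":[0,0,0]},{"grip":8.54,"dp":[0,0,1.5],"rotation":[0,0,0]},{"grip":8.54,"dp":[0,0,2],"rotation":[0,0,0]},{"grip":8.54,"dp":[0,0,2.5],"rotation":[0,0,0]}]'; python3 -m creep '[{"grip":8.54,"dp":[0,0,0.5],"rotation":[0,0,0]},{"grip":8.54,"dp":[0,0,1],"rotation":[0,0,0]},{"grip":8.54,"dp":[0,0,1.5],"rotation":[0,0,0]},{"grip":8.54,"dp":[0,0,2],"rotation":[0,0,0]},{"grip":8.54,"dp":[0,0,2.5],"rotation":[0,0,0]}]';python3 -m creep '[{"grip":8.54,"dp":[0,0,0.5],"rotation":[0,0,0]},{"grip":8.54,"dp":[0,0,1],"rotation":[0,0,0]},{"grip":8.54,"dp":[0,0,1.5],"rotation":[0,0,0]},{"grip":8.54,"dp":[0,0,1.8],"rotation":[0,0,0]},{"grip":8.54,"dp":[0,0,1.8],"rotation":[0,0,0]}]'; python3 -c "
from h import *
plan([.4615,-.0649,.104])
for n in('top','side'):
    p,d=bot.read_camera(n); np.savez(f'pics/{n}5.npz',p=p,d=d)
    q=p[110:280,130:470] if n=='top' else p[160:320,230:470]
    cv2.imwrite(f'pics/{n}5.png',cv2.resize(q,None,fx=2.3 if n=='top' else 3.3,fy=2.3 if n=='top' else 3.3,interpolation=2)[:,:,::-1])
"
```

```text
time: 5.52
tool_pos: [0.5319, -0.0702, 0.1031]
tcp_rot: [0.059, 1.57, -0.059]
wrist_force: [-1.6, -0.0, -0.9]
width: 1.002
time: 5.93
tool_pos: [0.557, -0.072, 0.1032]
tcp_rot: [0.059, 1.57, -0.059]
wrist_force: [-1.2, -0.7, -1.4]
width: 1.004
time: 6.35
tool_pos: [0.5756, -0.0734, 0.1036]
tcp_rot: [0.059, 1.568, -0.059]
wrist_force: [0.1, 0.1, 0.1]
width: 0.999
t 6.35 pos [ 0.5756 -0.0734  0.1036] F [0.1 0.1 0.1] w 0.999
tool axes
 [[ 0.002  0.075  0.997]
 [-0.     0.997 -0.075]
 [-1.    -0.     0.002]]
dp cm [ -0.06  -0.   -11.44] rot [-0.002  0.002  0.   ]
```

View pics/top5.png

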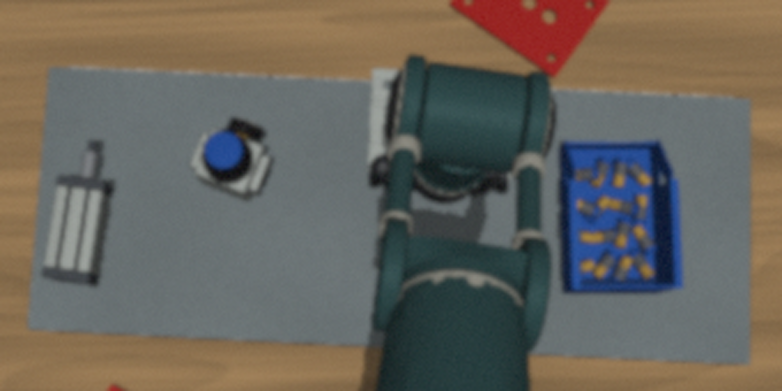

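View pics/side5.png

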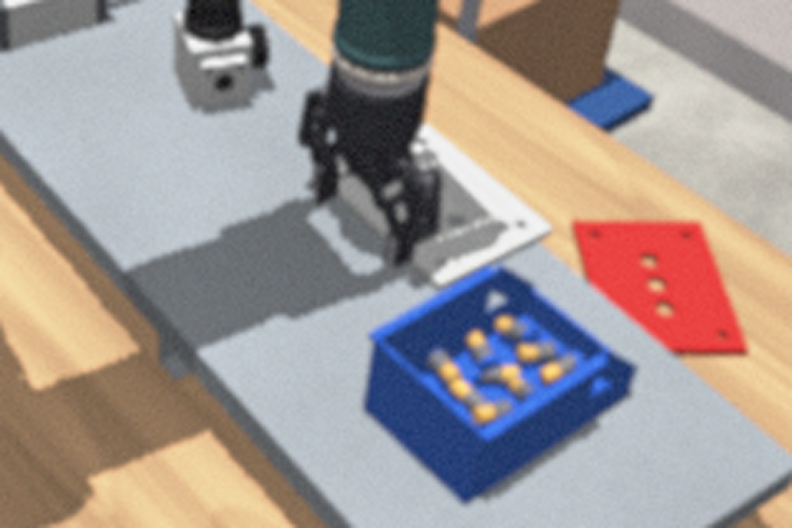

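The plate's front is now slightly over the edge. I'll push 1.5 cm more, then back off for an unobstructed measurement.

```bash
python3 -m creep '[{"grip":8.54,"dp":[0,0,0.4],"rotation":[0,0,0]},{"grip":8.54,"dp":[0,0,0.8],"rotation":[0,0,0]},{"grip":8.54,"dp":[0,0,1.2],"rotation":[0,0,0]},{"grip":8.54,"dp":[0,0,1.5],"rotation":[0,0,0]},{"grip":8.54,"dp":[0,0,1.5],"rotation":[0,0,0]}]'; python3 -m creep '[{"grip":8.54,"dp":[0,0,0],"rotation":[0,0,0]},{"grip":8.54,"dp":[0,0,0],"rotation":[0,0,0]}]'
python3 -m creep '[{"grip":8.54,"dp":[0,0,-2],"rotation":[0,0,0]},{"grip":8.54,"dp":[0,0,-6],"rotation":[0,0,0]},{"grip":8.54,"dp":[0,0,-10],"rotation":[0,0,0]},{"grip":8.54,"dp":[-3,0,-13],"rotation":[0,0,0]},{"grip":8.54,"dp":[-7,0,-15],"rotation":[0,0,0]}]';
python3 -c "
from h import *
plan([.4615,-.0649,.104])
for n in('top','side'):
    p,d=bot.read_camera(n); np.savez(f'pics/{n}6.npz',p=p,d=d)
    q=p[110:280,130:470] if n=='top' else p[160:320,230:470]
    cv2.imwrite(f'pics/{n}6.png',cv2.resize(q,None,fx=2.3 if n=='top' else 3.3,fy=2.3 if n=='top' else 3.3,interpolation=2)[:,:,::-1])
"
```

```text
time: 6.87
tool_pos: [0.5895, -0.0744, 0.1037]
tcp_rot: [0.059, 1.57, -0.059]
wrist_force: [-3.3, 0.0, 2.9]
width: 0.999
time: 7.03
tool_pos: [0.5895, -0.0745, 0.1035]
tcp_rot: [0.059, 1.569, -0.059]
wrist_force: [-2.4, 0.4, 1.9]
width: 1.003
time: 7.45
tool_pos: [0.4354, -0.0623, 0.166]
tcp_rot: [0.06, 1.58, -0.058]
wrist_force: [0.8, -0.6, 0.9]
width: 0.997
t 7.45 pos [ 0.4354 -0.0623  0.166 ] F [ 0.8 -0.6  0.9] w 0.997
tool axes
 [[-0.009  0.075  0.997]
 [ 0.002  0.997 -0.075]
 [-1.     0.001 -0.01 ]]
dp cm [ 6.17 -0.07  2.68] rot [-0.002 -0.01  -0.001]
```

View pics/top6.png

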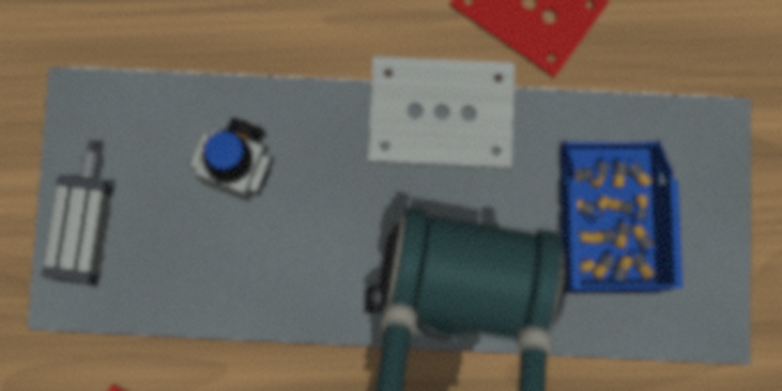

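View pics/side6.png

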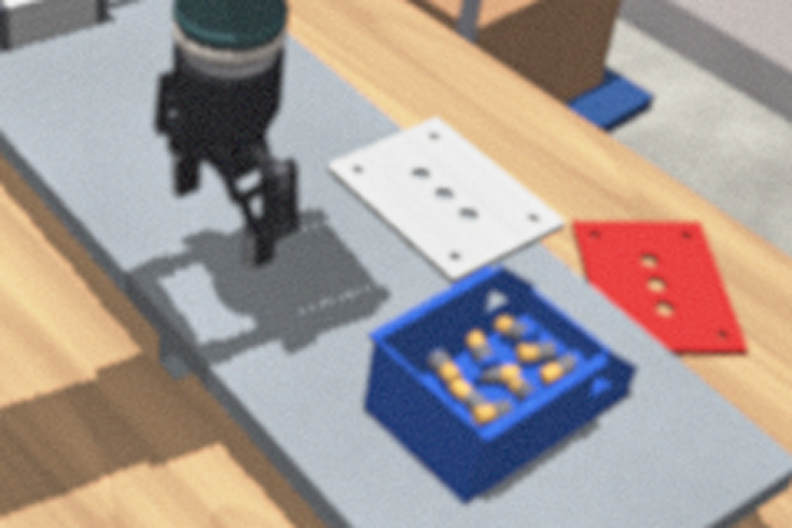

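Clear view: the plate in the top crop spans (373,57)–(514,165), squared and protruding over the front edge. Now to measure it.

```bash
cat > m.py <<'E'
from h import *
import sys
def meas(fn,cs):
    p=np.load(fn)['p'];n='side' if 'side' in fn else 'top';g=cv2.cvtColor(p,cv2.COLOR_RGB2GRAY)
    W=ray(n,quad(g,cs,w=4),.108);e=np.roll(W,-1,0)-W
    print(n,"plate yaws f,r-side,rear,l-side",[round(float((np.arctan2(a[1],a[0])+o+np.pi)%(2*np.pi)-np.pi),4) for a,o in zip(e,(np.pi/2,np.pi,-np.pi/2,0))],"len",np.linalg.norm(e,axis=1).round(4))
    c=W.mean(0);nv=np.array([np.cos(YAW),np.sin(YAW)])
    print(" corners n",(W[:,:2]@nv).round(4),"centre n",(c[:2]@nv).round(4), "front mean n",(W[:2,:2]@nv).mean().round(4))
    return g
def edge(n,g,a,b,z=.1,trim=.03):
    l,r=fitedge(g,a,b,w=5,trim=trim);W=ray(n,[l[2:]-50*l[:2],l[2:]+50*l[:2]],z);e=W[1]-W[0]
    nv=np.array([np.cos(YAW),np.sin(YAW)]);print("  edge",r.round(2),(W[:,:2]@nv).round(4),np.arctan2(e[1],e[0]).round(4)+np.pi/2)
E
python3 - <<'E'
from m import *
z=lambda u,v:(130+u/2.3-.3,110+v/2.3-.3)
g=meas('pics/top6.npz',[z(373,57),z(514,64),z(512,166),z(368,160)])
edge('top',g,z(50,68),z(365,81)); edge('top',g,z(522,87),z(748,99)); edge('top',g,z(30,330),z(360,347))
y=lambda u,v:(230+u/3.3-.3,160+v/3.3-.3)
g=meas('pics/side6.npz',[y(436,117),y(563,224),y(456,276),y(330,164)])
p=np.load('pics/side6.npz')['p']
cv2.imwrite('pics/full6.png',p[:,:,::-1])
edge('side',g,(285,150),(340,193)) 
edge('side',g,y(560,240),(461,300))
E
```

```text
top plate yaws f,r-side,rear,l-side [-0.0771, -0.0572, -0.0762, -0.083] len [0.1578 0.1195 0.1609 0.1196]
 corners n [0.7254 0.7248 0.6053 0.6058] centre n 0.6653 front mean n 0.7251
  edge 0.33 [0.6973 0.6961] -0.07760367320510353
  edge 0.35 [0.6948 0.6959] -0.06880367320510339
  edge 0.78 [0.3974 0.3952] -0.08170367320510352
side plate yaws f,r-side,rear,l-side [-0.0695, -0.0488, -0.0714, -0.0781] len [0.16   0.1227 0.1636 0.1223]
 corners n [0.7276 0.7282 0.6056 0.6053] centre n 0.6667 front mean n 0.7279
  edge 1.91 [0.6453 0.7152] 0.11949632679489652
  edge 1.15 [0.7131 0.6834] -0.1828036732051035
```

View pics/full6.png

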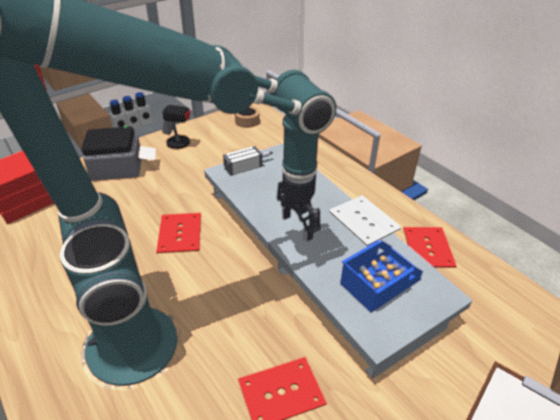

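```bash
python3 - <<'E'
from h import *
c=bot.get_calibration('top');K=np.array([[c['fx'],0,c['cx']],[0,c['fy'],c['cy']],[0,0,1]])
A=sum(np.load(f'pics/top{i}.npz')['p'].astype(np.float32) for i in(0,6))/2
nv=np.array([np.cos(YAW),np.sin(YAW)]);tv=np.array([-nv[1],nv[0]])
for nm,ns,ts in(("front",np.arange(.688,.705,.001),np.r_[np.arange(.1,.35,.002),np.arange(-.40,-.24,.002)]),("rear",np.arange(.388,.404,.001),np.arange(-.40,-.2,.002))):
    P=ns[:,None,None]*nv+ts[None,:,None]*tv
    P=np.concatenate([P,np.full(P.shape[:2]+(1,),.1)],-1).reshape(-1,1,3)
    u=cv2.projectPoints(P,c['rvec'],c['tvec'],K,c['dist'])[0].reshape(len(ns),-1,2).astype(np.float32)
    v=cv2.remap(A,u[...,0],u[...,1],cv2.INTER_CUBIC).mean(1)
    print(nm);[print(round(n,3),x.round(0)) for n,x in zip(ns,v)]
E
```

```text
front
0.688 [ 99. 105. 105.]
0.689 [ 99. 105. 105.]
0.69 [ 99. 105. 105.]
0.691 [ 99. 105. 105.]
0.692 [ 99. 105. 105.]
0.693 [ 99. 105. 105.]
0.694 [101. 106. 106.]
0.695 [103. 107. 106.]
0.696 [107. 109. 106.]
0.697 [111. 111. 106.]
0.698 [117. 113. 105.]
0.699 [122. 113. 102.]
0.7 [125. 113.  97.]
0.701 [127. 111.  92.]
0.702 [128. 109.  86.]
0.703 [128. 107.  81.]
0.704 [128. 105.  77.]
0.705 [127. 103.  74.]
rear
0.388 [137. 110.  77.]
0.389 [138. 111.  77.]
0.39 [138. 111.  77.]
0.391 [139. 111.  77.]
0.392 [139. 111.  78.]
0.393 [138. 111.  78.]
0.394 [137. 110.  78.]
0.395 [133. 109.  79.]
0.396 [128. 107.  80.]
0.397 [123. 105.  83.]
0.398 [116. 104.  88.]
0.399 [111. 104.  93.]
0.4 [107. 105.  98.]
0.401 [105. 106. 101.]
0.402 [104. 107. 104.]
0.403 [103. 107. 105.]
0.404 [103. 107. 106.]
```

The averaged profiles put the true edge at n ≈ 0.6977 (blue falls at the strip's outer edge near 0.701, and the rear edge at 0.3977 plus 300 mm agrees). I'll check the plate edges the same way, in both cameras.

```bash
cat > prof.py <<'E'
from h import *
def prof(cam,A,ns,ts,z,ch=None):
    c=bot.get_calibration(cam);K=np.array([[c['fx'],0,c['cx']],[0,c['fy'],c['cy']],[0,0,1]])
    nv=np.array([np.cos(YAW),np.sin(YAW)]);tv=np.array([-nv[1],nv[0]])
    P=ns[:,None,None]*nv+ts[None,:,None]*tv
    P=np.concatenate([P,np.full(P.shape[:2]+(1,),z)],-1).reshape(-1,1,3)
    u=cv2.projectPoints(P,c['rvec'],c['tvec'],K,c['dist'])[0].reshape(len(ns),-1,2).astype(np.float32)
    return cv2.remap(A.astype(np.float32),u[...,0],u[...,1],cv2.INTER_CUBIC).mean(1)
def half(ns,v,ch):
    v=v[:,ch];h=(v[:4].mean()+v[-4:].mean())/2
    i=np.nonzero(np.diff(np.sign(v-h)))[0];return [round(float(ns[k]+(h-v[k])/(v[k+1]-v[k])*(ns[1]-ns[0])),4) for k in i]
def report(i,fr,re_,t0=-.031):
  for cam in('top','side'):
    A=np.load(f'pics/{cam}{i}.npz')['p']
    for part,(a,b) in dict(right=(-.068,-.03),left=(.03,.068)).items():
        ts=t0+np.arange(a,b,.001)
        for nm,c in(("front",fr),("rear",re_)):
            ns=np.arange(c-.012,c+.012,.0005);print(cam,part,nm,half(ns,prof(cam,A,ns,ts,.108),2))
E
python3 - <<'E'
from prof import *
report(6,.7255,.6055)
A=np.load('pics/side6.npz')['p']
for ts in(np.arange(.06,.1,.002),np.arange(-.34,-.26,.002),np.arange(-.40,-.34,.002)):
    ns=np.arange(.686,.71,.001);v=prof('side',A,ns,ts,.1);print(v.round(0).astype(int).tolist())
E
```

```text
top right front [0.7259]
top right rear [0.6059]
top left front [0.7258]
top left rear [0.606]
side right front [0.7278]
side right rear [0.6065]
side left front [0.7277]
side left rear [0.6066]
[[185, 193, 200], [184, 193, 200], [184, 193, 201], [185, 194, 202], [185, 194, 202], [185, 195, 202], [186, 194, 202], [188, 194, 200], [192, 194, 198], [198, 195, 196], [206, 197, 193], [213, 199, 190], [220, 201, 185], [227, 204, 181], [232, 206, 175], [236, 208, 170], [238, 209, 166], [239, 210, 162], [240, 211, 160], [240, 211, 158], [241, 211, 158], [241, 212, 158], [241, 213, 159], [241, 213, 160]]
[[183, 191, 197], [183, 191, 197], [183, 191, 198], [183, 191, 198], [183, 191, 199], [183, 192, 199], [183, 191, 198], [183, 190, 196], [185, 189, 193], [187, 187, 188], [191, 184, 181], [195, 181, 173], [200, 177, 162], [204, 173, 152], [208, 171, 143], [211, 169, 136], [213, 168, 131], [214, 167, 128], [215, 167, 126], [216, 166, 125], [216, 166, 125], [216, 165, 125], [216, 164, 125], [216, 163, 124]]
[[185, 184, 182], [186, 185, 183], [186, 185, 183], [187, 186, 183], [188, 187, 184], [189, 187, 184], [190, 187, 183], [191, 187, 181], [194, 187, 179], [198, 186, 176], [202, 185, 171], [206, 183, 164], [210, 182, 156], [214, 180, 149], [217, 180, 144], [219, 179, 139], [220, 179, 136], [221, 179, 135], [222, 181, 135], [223, 182, 136], [223, 183, 137], [224, 184, 138], [224, 185, 139], [225, 185, 139]]
```

```bash
python3 - <<'E'
from prof import *
A=(np.load('pics/top0.npz')['p'].astype(float)+np.load('pics/top6.npz')['p'])/2
ns=np.arange(.688,.712,.0005);nr=np.arange(.386,.410,.0005)
for a,b in((.25,.36),(.1,.25),(-.35,-.2),(-.42,-.35)):
    ts=np.arange(a,b,.002);v=prof('top',A,ns,ts,.1);w=prof('top',A,nr,ts,.1);print(a,half(ns,v,2),half(ns,v,0),half(nr,w,0),half(nr,w,2))
plan([.4615,-.0649,.104])
E
```

```text
0.25 [0.7024] [0.6973] [0.3977] [0.3999]
0.1 [0.7022] [0.6974] [0.3964] [0.3997]
-0.35 [0.7014] [0.6966] [0.3973] [0.3988]
-0.42 [0.6986] [0.6983] [0.3987] [0.3982]
t 7.55 pos [ 0.4432 -0.0638  0.1755] F [ 2.  -0.1  0.1] w 1.002
tool axes
 [[ 0.011  0.075  0.997]
 [-0.002  0.997 -0.075]
 [-1.    -0.001  0.011]]
dp cm [7.17 0.04 1.75] rot [-0.002  0.011  0.001]
```

```bash
python3 -m creep '[{"grip":8.54,"dp":[3,0,0],"rotation":[0,0,0]},{"grip":8.54,"dp":[6,0,0],"rotation":[0,0,0]},{"grip":8.54,"dp":[6.9,0,2],"rotation":[0,0,0]},{"grip":8.54,"dp":[7,0,5],"rotation":[0,0,0]},{"grip":8.54,"dp":[7,0,8],"rotation":[0,0,0]}]'; python3 -m creep '[{"grip":8.54,"dp":[0,0,2],"rotation":[0,0,0]},{"grip":8.54,"dp":[0,0,4],"rotation":[0,0,0]},{"grip":8.54,"dp":[0,0,5],"rotation":[0,0,0]},{"grip":8.54,"dp":[0,0,5.5],"rotation":[0,0,0]},{"grip":8.54,"dp":[0,0,5.5],"rotation":[0,0,0]}]'; python3 -c "
from h import *
n,t=.6049,-.031
plan([n*np.cos(YAW)-t*np.sin(YAW),n*np.sin(YAW)+t*np.cos(YAW),.1036])"
```

```text
time: 7.97
tool_pos: [0.5201, -0.0692, 0.1008]
tcp_rot: [0.059, 1.574, -0.059]
wrist_force: [-8.9, 0.5, 15.6]
width: 0.998
time: 8.38
tool_pos: [0.5775, -0.0736, 0.1009]
tcp_rot: [0.058, 1.569, -0.059]
wrist_force: [-3.7, -0.3, 8.1]
width: 1.003
t 8.38 pos [ 0.5775 -0.0736  0.1009] F [-3.7 -0.3  8.1] w 1.003
tool axes
 [[ 0.001  0.074  0.997]
 [-0.     0.997 -0.074]
 [-1.    -0.     0.001]]
dp cm [-0.27  0.03  2.35] rot [-0.001  0.001  0.   ]
```

The tips are brushing the shelf (8 N), so I'll raise 3 mm before touching the plate again.

```bash
python3 -m creep '[{"grip":8.54,"dp":[-0.35,0,0],"rotation":[0,0,0]},{"grip":8.54,"dp":[-0.35,0,0.4],"rotation":[0,0,0]},{"grip":8.54,"dp":[-0.35,0,0.8],"rotation":[0,0,0]},{"grip":8.54,"dp":[-0.35,0,1.1],"rotation":[0,0,0]},{"grip":8.54,"dp":[-0.35,0,1.1],"rotation":[0,0,0]}]'; python3 -c "
from h import *
n,t=.6049,-.031
plan([n*np.cos(YAW)-t*np.sin(YAW),n*np.sin(YAW)+t*np.cos(YAW),.1036])"
```

```text
time: 8.8
tool_pos: [0.5879, -0.0743, 0.1033]
tcp_rot: [0.059, 1.569, -0.059]
wrist_force: [0.3, 0.1, 0.3]
width: 0.999
t 8.8 pos [ 0.5879 -0.0743  0.1033] F [0.3 0.1 0.3] w 0.999
tool axes
 [[ 0.001  0.075  0.997]
 [-0.     0.997 -0.075]
 [-1.    -0.     0.001]]
dp cm [-0.03  0.03  1.31] rot [-0.002  0.001  0.   ]
```

```bash
python3 -m creep '[{"grip":8.54,"dp":[0,0,0.3],"rotation":[0,0,0]},{"grip":8.54,"dp":[0,0,0.6],"rotation":[0,0,0]},{"grip":8.54,"dp":[0,0,0.85],"rotation":[0,0,0]},{"grip":8.54,"dp":[0,0,1.05],"rotation":[0,0,0]},{"grip":8.54,"dp":[0,0,1.2],"rotation":[0,0,0]}]'; python3 -m creep '[{"grip":8.54,"dp":[0,0,0],"rotation":[0,0,0]},{"grip":8.54,"dp":[0,0,0],"rotation":[0,0,0]},{"grip":8.54,"dp":[0,0,0],"rotation":[0,0,0]}]'; python3 -c "
from h import *
n,t=.6049,-.031
plan([n*np.cos(YAW)-t*np.sin(YAW),n*np.sin(YAW)+t*np.cos(YAW),.1036])"
```

```text
time: 9.22
tool_pos: [0.5986, -0.0751, 0.103]
tcp_rot: [0.059, 1.571, -0.059]
wrist_force: [-2.5, -0.7, 0.2]
width: 0.999
time: 9.47
tool_pos: [0.5991, -0.0751, 0.1032]
tcp_rot: [0.059, 1.57, -0.059]
wrist_force: [-1.6, 0.2, -0.4]
width: 0.998
t 9.47 pos [ 0.5991 -0.0751  0.1032] F [-1.6  0.2 -0.4] w 0.998
tool axes
 [[ 0.     0.075  0.997]
 [ 0.     0.997 -0.075]
 [-1.     0.     0.   ]]
dp cm [-0.04  0.02  0.19] rot [-0.002  0.    -0.   ]
```

```bash
python3 -m creep '[{"grip":8.54,"dp":[0,0,0.1],"rotation":[0,0,0]},{"grip":8.54,"dp":[0,0,0.2],"rotation":[0,0,0]},{"grip":8.54,"dp":[0,0,0.2],"rotation":[0,0,0]},{"grip":8.54,"dp":[0,0,0.2],"rotation":[0,0,0]},{"grip":8.54,"dp":[0,0,0.2],"rotation":[0,0,0]}]'; python3 -c "
from h import *
n,t=.6049,-.031
plan([n*np.cos(YAW)-t*np.sin(YAW),n*np.sin(YAW)+t*np.cos(YAW),.1036])"
python3 -m creep '[{"grip":8.54,"dp":[0,0,-2],"rotation":[0,0,0]},{"grip":8.54,"dp":[0,0,-6],"rotation":[0,0,0]},{"grip":8.54,"dp":[0,0,-10],"rotation":[0,0,0]},{"grip":8.54,"dp":[-3,0,-13],"rotation":[0,0,0]},{"grip":8.54,"dp":[-7,0,-15],"rotation":[0,0,0]}]'
python3 -m creep '[{"grip":8.54,"dp":[0,0,0],"rotation":[0,0,0]},{"grip":8.54,"dp":[0,0,0],"rotation":[0,0,0]}]'
python3 - <<'E'
from prof import *
for n in('top','side'):
    p,d=bot.read_camera(n); np.savez(f'pics/{n}7.npz',p=p,d=d)
    q=p[110:280,130:470] if n=='top' else p[160:320,230:470]
    cv2.imwrite(f'pics/{n}7.png',cv2.resize(q,None,fx=2.3 if n=='top' else 3.3,fy=2.3 if n=='top' else 3.3,interpolation=2)[:,:,::-1])
report(7,.7375,.6175)
E
```

```text
time: 9.88
tool_pos: [0.6011, -0.0753, 0.1034]
tcp_rot: [0.059, 1.57, -0.059]
wrist_force: [-1.1, 0.7, -0.6]
width: 1.0
t 9.88 pos [ 0.6011 -0.0753  0.1034] F [-1.1  0.7 -0.6] w 1.0
tool axes
 [[ 0.     0.075  0.997]
 [ 0.     0.997 -0.075]
 [-1.     0.     0.   ]]
dp cm [-0.02  0.03 -0.01] rot [-0.002  0.    -0.   ]
time: 10.3
tool_pos: [0.4474, -0.0633, 0.1668]
tcp_rot: [0.06, 1.579, -0.058]
wrist_force: [1.4, 0.1, 0.7]
width: 1.0
time: 10.47
tool_pos: [0.4555, -0.0647, 0.1739]
tcp_rot: [0.058, 1.56, -0.06]
wrist_force: [1.1, -0.5, -0.4]
width: 0.998
top right front [0.7373]
top right rear [0.6175]
top left front [0.7373]
top left rear [0.6175]
side right front [0.7394]
side right rear [0.6181]
side left front [0.7392]
side left rear [0.6181]
```

View pics/top7.png

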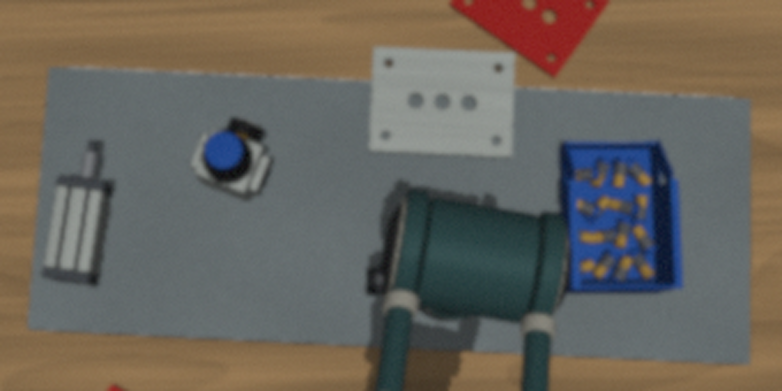

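View pics/side7.png

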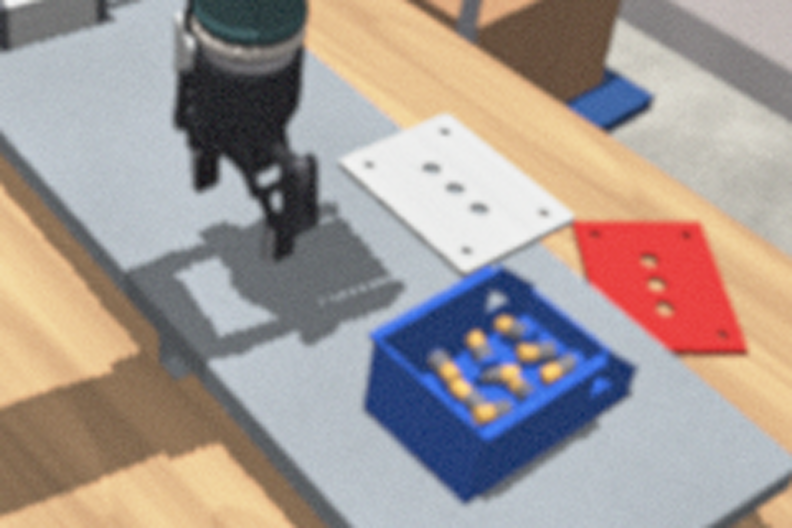

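Overhang reads 39.9 mm (top) and 40.7 mm (side). The plate is square and flat, and the bystanders haven't moved in the pictures. I'll raise the hand, let it settle and hand in.

```bash
python3 -m creep '[{"grip":8.54,"dp":[-2,0,0],"rotation":[0,0,0]},{"grip":8.54,"dp":[-4,0,0],"rotation":[0,0,0]},{"grip":8.54,"dp":[-4,0,0],"rotation":[0,0,0]},{"grip":8.54,"dp":[-4,0,0],"rotation":[0,0,0]},{"grip":8.54,"dp":[-4,0,0],"rotation":[0,0,0]}]'; python3 - <<'E'
from h import *
a=np.load('pics/top0.npz')['p'].astype(float);b=bot.read_camera('top')[0].astype(float)
for n,(x0,x1,y0,y1) in dict(bin=(385,430,165,200),reg=(205,255,155,200),cyl=(140,185,165,240)).items():
    s=lambda i:np.float32(cv2.cvtColor(i[y0:y1,x0:x1].astype(np.uint8),7))
    print(n,np.round(cv2.phaseCorrelate(s(a),s(b))[0],2))
print(bot.finish_job())
E
```

```text
time: 10.98
tool_pos: [0.4529, -0.0641, 0.2085]
tcp_rot: [0.059, 1.572, -0.058]
wrist_force: [0.7, -0.1, -0.3]
width: 0.997
bin [ 0.53 -0.02]
reg [-0.12  0.52]
cyl [0.42 0.44]
the job is handed in; nothing more can be done
None
```

The plate now sticks out about 40 mm past the shelf's front edge and lies square with it. I pushed it along the shelf with both open fingertips against its rear edge, backed off once to measure at about 28 mm, pushed the rest, then withdrew and lifted the hand clear. I handed the job in at about 11 s.

**Last checks:**
- **Overhang:** the top camera reads 39.9 mm and the side camera about 40.7 mm. They disagree by 0.8 mm, within the 2 mm calibration.
- **Squareness:** the plate is square to within about 0.003 rad, and it looked flat in both final pictures.
- **Edge position:** my first fit put the shelf's front edge about 2 mm too far back. I corrected it from averaged brightness profiles before the final push.
- **Forces:** the fingertips brushed the bare shelf once with about 16 N, before they reached the plate again. While pushing the plate, force readings stayed under 5 N.
- **Regulator, bin and cylinder:** nothing touched them, and they look unmoved. An automatic comparison with the first picture showed shifts of up to 0.5 pixel (about 1.3 mm). I took that as measurement noise and did not check it further.

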